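Clamp the glass container in the sealing station and hold its pump dial on the third stop

ROBOT

A 6-joint arm with a two-finger parallel gripper is mounted at the origin on the work surface. World frame = base frame: x ahead of the robot, y to its left, z up, the work surface at z = 0. Lengths are in m, angles in rad, forces in N, time in s.
With the tool pointing down it reaches from about 0.275 to 0.725 m from the base axis. Payload 5.6 kg.
Tool frame: the origin (TCP) lies at the very end of the fingers, on their centre line; the grasp point (between the pads) lies manip.pinch_z behind it (manip.pinch_z is the distance from the TCP to the grasp point, in m); y points along the fingers, z is the direction in which the jaws open and shut, and the axes are right-handed (so a half turn about y gives the same grasp; the last joint's range is limited). The gripper opens to 85 mm and grips with 20 to 120 N. Pads are 22 mm wide; open, the fingers measure 114 mm over their backs; the gripper's body (76 mm by 85 mm) begins 54 mm behind the grasp point. The pads swing forward as they close: fully open they stand 13 mm farther back than shut.
Start: joints at [-0.863, 0.255, 0.108, 0, -1.424, -0.285], TCP at [0.226, -0.502, 0.231] pointing down, gripper open.
Joint ranges: [-2.95, 2.95], [-1.21, 1.97], [-1.09, 1.5], [-2.87, 1.71], [-2.94, -0.07], [-3.05, 3.05]. Speed limits (rad/s): [2.57, 2.57, 3.14, 3.14, 3.14, 3.14].

INTERFACE

Orientations are given as a unit quaternion [w, x, y, z].
In Python, from cell import manip gives the robot as it stands.
- The arm moves only by the tool apply_moves, never from a script. Its arguments are lists of equal length, an entry for each row: "delta_rot": the turn, a rotation vector about the tool's x, y, z in degrees, a list of three; "xyz": the shift along the tool's x, y, z in mm, a list of three; "hand": the opening, from 0 (shut) to 1 (fully open). In form: {"delta_rot": [[ax, ay, az], ...], "xyz": [[x, y, z], ...], "hand": [hand, ...]}. A call has 1 to 10 rows; each row shifts and turns the commanded pose from where the row before left it, along the tool's axes as they then stand; what a row does not reach is not made up. A row lasts 1/12 s, in which the tool goes at most 41.7 mm and 7.16 degrees, less where a joint would pass 70% of its speed; a pose out of reach is approached as far as the arm can. A call with a gripper value outside its range is refused whole. The fingers move at their own pace and stop on an object; the grip force is fixed at half the most. Time passes only in rows, so rows that do not move let the fingers close. It gives the time, the measured TCP pose, the force and the opening at its end, in the units of the state.
- manip.get_state(): the state, without advancing time (a new reading comes with each control period).
- manip.grab_frame(name): name is "scene" or "top" or "wrist"; returns (picture, depth): 480x640x3 uint8, blue, green, red; 480x640 float32, m along the optical axis (not along the pixel's ray), 0 where there is no reading.
- manip.camera_info(name): a dict with "vfov" (degrees; the focal length in pixels is half the picture's height over the tangent of half this angle, whatever the lens; pixels are square), "cx", "cy" (the principal point, pixels), "R" (3x3) and "t" (3): a world point X has camera coordinates R X + t; the wrist camera has in their place "mount" (4x4, takes a point from camera to tool coordinates, whose origin is the TCP and whose axes are the tool frame's). Camera axes: x right, y down, z forward; pixel columns grow to the right and rows downward; lengths in m; the calibration is good to about 2 mm. A picture is of the moment at which its call begins: read the wrist's pose just before it. camera_info takes no time and is no camera call.
- manip.close_job(): hands the job in, once; it reports no verdict.
Trained networks look in the newest picture that a camera, given by its name, has taken for a name from the list of things; names that differ only in an ending like _2 or _b are one class to them, and where a whole thing is asked for, a point or a joint stands for the part that bears it (a point fixed in the world has none). Each returns a list of dicts, best first, with "conf" (0 to 1); they miss things now and then, are a little off and sometimes report something else, mostly with a low value. They report only what shows in the picture. A call takes as long as a camera call. They do not tell look-alikes from the thing itself.
- manip.search_frame(camera, name): "at" ([x, y, z] in m, in world coordinates, good to about 4 mm: the middle of the surface that is visible of it).
The state is a dict: "time": time; "joint_positions": joint angles; "joint_vel": joint speeds; "effort": joint torques, N m; "position": TCP position; "eef_rot": TCP orientation; "ft_force": force on the tool from outside, world axes, zero at the start; "moment": the same for the moment, N m; "opening": finger opening in m.
Only numpy, scipy, OpenCV 4.12 (cv2) and the standard library are available. Lean on these libraries where they do the work, as an engineer would, in place of code of your own. Each camera call takes 0.05 s, during which the arm holds its last target.

TASK

Seal the glass container in the sealing station: turn the crank clockwise (seen from above) until the rubber pad has pushed the container up against the backstop and is squeezing it snugly there. Then press the paddle of the spring-return pump dial down past its first two clicks to the third stop, and keep pressing: the program finishes while the robot is still holding the dial fully down on the third stop and the container is still clamped, standing flat on the station. Do not disturb the lunchbox, bottle and snack pod in the pantry tray.

Things in the scene. Friction and masses are not known exactly. Their poses are not given: they have to be found in the camera images.
- sealer: Fixed sealing station: aluminium base 170 (x) x 380 (y) x 15 mm. Origin on the bench under it. In its frame: white gearbox 70 x 70 mm at y +130, top 75 mm above the bench, crank on top; white pump housing x -35..65, y -165..-85 mm, top 115 mm above the bench, dial on its -y side. Between them, from +y to -y: jaw with rubber pad, container, backstop.
- crank (a joint): Crank angle, rad: starts at 0 to 2, grows clockwise seen from above, stops at 11. Self-locking (about 2.4 N at the knob, 4 N when clamped). Drives the pad 4 mm per rad towards the sealer's -y. Container is pinned against the backstop at about 8.5 whatever the start; each further rad squeezes about 8 N more. Snug: 9.3 or more; turning to the stop does no harm.
- knob_grip (a point): Middle of the crank's upright black round knob: 24 mm diameter, 45 mm tall, spins freely on its pin. This point is 113.5 mm above the bench, knob foot 91, top 136; the flat crank arm is just below the foot. It circles the vertical crank axis (sealer x 0, y +130 mm) at 50 mm radius; at crank 0 it is on the sealer's -y side of the axis.
- bellows (a joint): How far the spring bellows behind the pad is squashed, m: 0 free, 2 N per mm. 0.003 or more with the container against the backstop is snug.
- pad: Round black rubber pad, 40 mm diameter, axis along the sealer's y, centre 50 mm above the bench; it faces the sealer's -y. Origin is 6 mm behind its face.
- container: Closed rectangular glass container with grey lid, 100 (x) x 64 (y) x 60 (z) mm, 0.3 to 0.6 kg, loose, standing on the base plate between pad and backstop, slightly askew. Origin at the centre of its underside (15 mm above the bench when flat).
- backstop: Fixed upright aluminium plate 110 (x) x 12 (y) x 60 (z) mm on the base plate. Origin at its underside centre; the face that meets the container is 6 mm towards the sealer's +y.
- dial (a joint): Dial angle, rad: 0 at rest, grows as the paddle is pressed down. Click stops at 0.3, 0.6 and 0.9 (the third; hard stop just beyond, at 0.93). Springs back to 0 from anywhere if let go. Takes 0.15 N m at the start, 0.38 N m at the third stop, give or take 0.1 at the clicks: 3 to 11 N at the paddle.
- dial_axis (a point): Point on the dial's horizontal axis (along the sealer's y), 85 mm above the bench, in the mid-plane of the paddle's width. Fixed to the sealer at x +15, y -184 mm.
- paddle: The dial's flat grey paddle, 30 mm wide (sealer y), 8 mm thick, reaching from the dial (a 56 mm disc) to 78 mm from the dial axis towards the sealer's -x (the robot). At rest it slopes 0.6 rad (34 deg) upward from the axis, at the third stop 0.3 rad downward. Origin on the dial axis.
- paddle_press (a point): Place to press, on the paddle's upper face, 52 mm from the dial axis, mid-width; moves with the paddle.
- lunchbox: Bystander: grey plastic lunchbox 164 x 109 x 60 mm in the low wooden pantry tray (300 x 220 x 35 mm) to the right of the station. Origin at underside centre.
- bottle: Bystander: yellow aluminium drink bottle, 64 mm diameter, 190 mm tall, in the tray. Origin at underside centre.
- snackpod: Bystander: teal silicone snack pod, 68 mm diameter, 58 mm tall, in the tray. Origin at underside centre.
There are look-alikes about, which are no part of the job. Leave any red or yellow look-alike of the container alone.

How it is judged:
By the outcome, as a careful person would: the job done as asked, in the order asked, and still so for the second after the job is handed in, while the arm keeps its last pose, push and grip.
It also fails if it takes over 56 s, if anything falls off the work surface, if the arm or the gripper's body presses on something with over 40 N, if the wrist force passes 120 N, or if a joint passes its speed limit or range.

## Working session

There is one attempt and no reset: what is moved stays moved. The work goes in short steps, Python scripts to look and compute and a tool call to move; the robot and the scene stay as the last step left them, time stands still between calls to the robot, and variables do not carry over. Pictures are saved under pics/ and viewed, and the job is handed in when it is done.

Besides the shell and the picture viewer there is one more tool, called after ">>>" as name(argument=value, ...), one argument or row to a line, values as JSON. apply_moves: Moves the arm, as the interface text tells. Its arguments: {"type":"object","properties":{"delta_rot":{"type":"array"},"xyz":{"type":"array"},"hand":{"type":"array"}},"required":["delta_rot","xyz","hand"]}

```bash
ls; mkdir -p pics; cat > h.py <<'E'
import numpy as np, cv2
from cell import manip
from scipy.spatial.transform import Rotation as Rn
def f(ci): return 240/np.tan(np.radians(ci['vfov'])/2)
def world(cam,u,v,d,st=None):
    ci=manip.camera_info(cam); k=f(ci)
    p=np.array([(u-ci['cx'])/k*d,(v-ci['cy'])/k*d,d])
    if cam=='wrist':
        M=np.array(ci['mount']); p=M[:3,:3]@p+M[:3,3]
        w,x,y,z=st['eef_rot']; return Rn.from_quat([x,y,z,w]).apply(p)+st['position']
    return np.array(ci['R']).T@(p-np.array(ci['t']))
def proj(cam,X):
    ci=manip.camera_info(cam); k=f(ci); p=np.array(ci['R'])@X+np.array(ci['t'])
    return k*p[0]/p[2]+ci['cx'],k*p[1]/p[2]+ci['cy']
E
python3 - <<'E'
from h import *
s=manip.get_state(); print(s, manip.pinch_z)
for c in ['scene','top']:
    im,d=manip.grab_frame(c); cv2.imwrite(f'pics/{c}0.png',im); np.save(f'{c}0.npy',d); print(c,manip.camera_info(c))
    for n in ['sealer','knob_grip','container','paddle','backstop']:
        print(n,[(np.round(r['at'],3),round(r['conf'],2)) for r in manip.search_frame(c,n)][:3])
E
```

```text
pics
{'time': 0.0, 'joint_positions': array([-8.63403255e-01,  2.55768937e-01,  1.06993869e-01, -4.58257752e-04,
       -1.42387131e+00, -2.84601238e-01]), 'joint_vel': array([ 0.00058609, -0.00040031,  0.00048022, -0.00088787, -0.00028261,
        0.00077203]), 'effort': array([-5.69200147e-04, -3.86622512e+01,  2.37940174e+01,  5.36515296e+00,
       -6.03080902e-03, -1.03662915e-04]), 'position': array([ 0.22552044, -0.50110378,  0.2303825 ]), 'eef_rot': array([ 0.69202208, -0.69071902, -0.14817489,  0.14851559]), 'ft_force': array([-0.52124755, -0.33739557, -0.24595119]), 'moment': array([-0.05421529,  0.02585488, -0.01545514]), 'opening': 0.08539372433794559} 0.0187
scene {'vfov': 44.35035557266686, 'cx': 314.49860332527726, 'cy': 236.43376369389281, 'R': array([[-0.09508481,  0.99542133, -0.00976021],
       [ 0.67767261,  0.05754455, -0.73310876],
       [-0.72919045, -0.07632174, -0.68004138]]), 't': array([ 0.21930941, -0.30770858,  1.62941115])}
sealer [(array([0.582, 0.079, 0.026]), 0.58), (array([ 0.506, -0.126,  0.111]), 0.22)]
knob_grip [(array([0.522, 0.169, 0.091]), 0
[... 219 characters left out ...]
66)]
backstop [(array([ 0.553, -0.015,  0.074]), 0.69)]
top {'vfov': 42.72331616836513, 'cx': 328.4969103535182, 'cy': 231.3659570765097, 'R': array([[ 0.04246227, -0.99909567,  0.00219151],
       [-0.97833158, -0.04202448, -0.20273445],
       [ 0.20264321,  0.00646454, -0.9792313 ]]), 't': array([-0.19677909,  0.53112964,  1.42406854])}
sealer [(array([0.526, 0.084, 0.011]), 0.76), (array([0.521, 0.027, 0.072]), 0.26)]
knob_grip [(array([0.534, 0.174, 0.092]), 0.8)]
container [(array([0.52 , 0.025, 0.072]), 0.91), (array([0.337, 0.116, 0.062]), 0.87), (array([ 0.744, -0.031,  0.058]), 0.59)]
paddle [(array([ 0.504, -0.118,  0.112]), 0.97)]
backstop [(array([ 0.512, -0.017,  0.073]), 0.5)]
```

View pics/scene0.png

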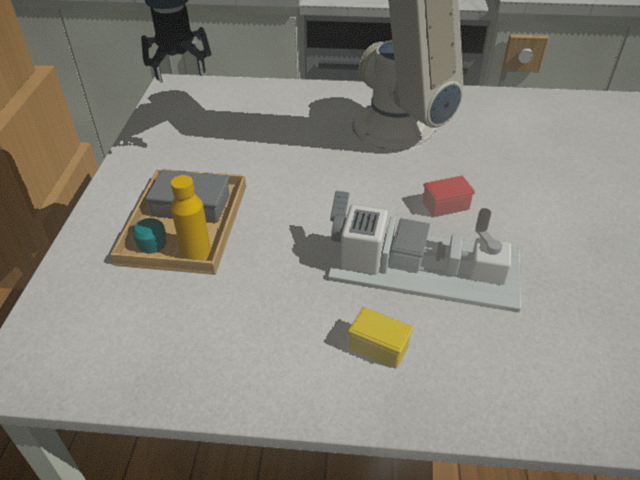

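View pics/top0.png

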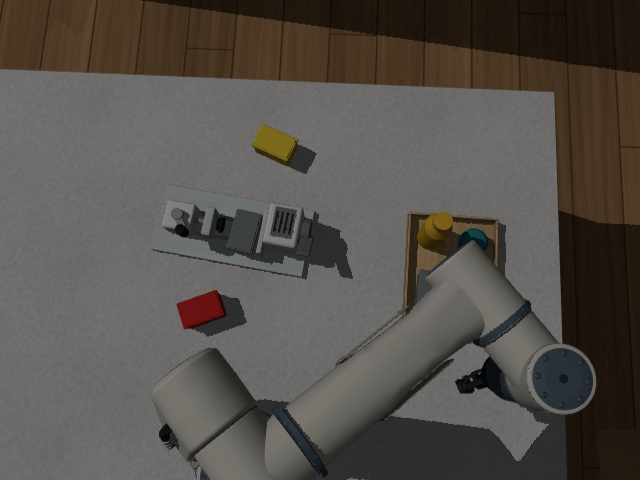

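The grey container in the station is at top px (245,230). The look-alikes are red at (201,309) and yellow at (275,145), both outside the station. The knob is at top (181,230) and scene (484,220), and the paddle at top (304,248) and scene (340,213). The network also reported a low-confidence "knob" at (0.41,-0.45), which is in the tray and wrong. Next I'll fit the sealer pose.

```bash
python3 - <<'E'
from h import *
im=cv2.imread('pics/top0.png'); d=np.load('top0.npy')
c=im[170:290,140:330]; cv2.imwrite('pics/topc.png',cv2.resize(c,None,fx=4,fy=4,interpolation=cv2.INTER_CUBIC))
im2=cv2.imread('pics/scene0.png'); cv2.imwrite('pics/scc.png',cv2.resize(im2[170:320,310:530],None,fx=3.6,fy=3.6,interpolation=cv2.INTER_CUBIC))
def cloud(cam,d):
    v,u=np.mgrid[0:480,0:640]; ci=manip.camera_info(cam);k=f(ci)
    P=np.stack([(u-ci['cx'])/k*d,(v-ci['cy'])/k*d,d],-1)
    return (P-np.array(ci['t']))@np.array(ci['R'])
for cam in ['top','scene']:
    W=cloud(cam,np.load(cam+'0.npy')); np.save(cam+'W.npy',W)
    m=(W[...,0]>.40)&(W[...,0]<.68)&(W[...,1]>-.2)&(W[...,1]<.3)
    P=W[m]; print(cam,'bench z',np.median(P[np.abs(P[:,2])<.006][:,2]))
    for nm,a,b in [('base',.010,.02),('75',.07,.08),('115',.109,.121),('knob',.125,.145),('all',.009,.3)]:
        mm=m&(W[...,2]>a)&(W[...,2]<b)
        n,l,st,ce=cv2.connectedComponentsWithStats(mm.astype(np.uint8))
        for i in range(1,n):
            if st[i,4]<12: continue
            Q=W[l==i]; r=cv2.minAreaRect((Q[:,:2]*1000).astype(np.float32))
            print(nm,st[i,4],np.round(ce[i]),'z',np.round(np.median(Q[:,2]),4),'rect',np.round(r[0],1),np.round(r[1],1),round(r[2],1))
E
```

```text
top bench z 0.0006224279215878589
base 4328 [221. 234.] z 0.0155 rect [541.6  63.3] [381.3 170.7] 81.9
base 89 [309. 214.] z 0.0155 rect [ 587.3 -120.4] [30.2 28.1] 80.6
75 509 [178. 214.] z 0.0752 rect [558.8 185.5] [70.3 70.1] 82.3
75 193 [208. 220.] z 0.0734 rect [548.4 115.6] [22.  69.5] 81.0
75 1144 [247. 231.] z 0.0753 rect [532.   19.4] [ 83.3 112.8] 83.2
75 13 [220. 223.] z 0.0729 rect [543.6  85.3] [21.3  5.3] 3.7
115 1276 [283. 225.] z 0.1159 rect [537.7 -67.8] [ 80.1 100.7] 81.5
115 112 [305. 230.] z 0.1124 rect [ 529.4 -120.2] [19.8 39.9] 81.6
115 18 [184. 232.] z 0.1143 rect [509.9 159.2] [ 9.3 22.8] 56.3
115 69 [304. 243.] z 0.1144 rect [ 496.1 -119.8] [19.3 31.6] 15.0
knob 92 [180. 229.] z 0.1362 rect [513.1 164.2] [22.7 21.4] 3.9
knob 85 [303. 252.] z 0.1302 rect [ 475.8 -118.4] [29.2 20.6] 83.9
all 10261 [234. 230.] z 0.0263 rect [540.9  57.1] [396.3 172.1] 81.6
scene bench z -0.0009576538845447898
base 5108 [440. 278.] z 0.014 rect [542.2  62.5] [379.5 174.1] 82.0
base 125 [467. 246.] z 0.0138 rect [485.7 153.1] [25.9 38. ] 78.3
75 224 [389. 236.] z 0.0737 rect [528.9 -17.3] [ 12.1 115.4] 82.0
75 1005 [411. 236.] z 0.0736 rect [527.8  26.4] [ 63.6 101.8] 78.9
75 177 [456. 246.] z 0.0715 rect [549.5 114.8] [21.4 68.5] 80.5
75 20 [336. 239.] z 0.0757 rect [ 554.8 -124.1] [18.1  6.2] 86.3
75 639 [493. 253.] z 0.0734 rect [559.4 185.4] [67.9 71.3] 82.3
75 150 [360. 252.] z 0.0748 rect [584.9 -71.6] [20.  79.3] 3.5
115 145 [340. 204.] z 0.1152 rect [ 491.5 -120.5] [31.4 26.4] 88.2
115 1282 [365. 223.] z 0.1145 rect [538.7 -68.2] [ 78.7 100.5] 82.6
115 73 [338. 218.] z 0.1113 rect [ 531.  -120.7] [19.  29.1] 83.4
115 56 [482. 222.] z 0.1143 rect [520.3 162.8] [23.2 14.6] 75.8
knob 70 [341. 194.] z 0.1275 rect [ 472.5 -117.5] [29.  18.9] 89.3
knob 115 [484. 213.] z 0.1339 rect [515.3 164.3] [22.7 24.3] 55.5
all 13362 [422. 257.] z 0.0477 rect [541.2  55.7] [394.  174.9] 82.5
```

```bash
ls pics
```

```text
scc.png
scene0.png
top0.png
topc.png
```

View pics/topc.png

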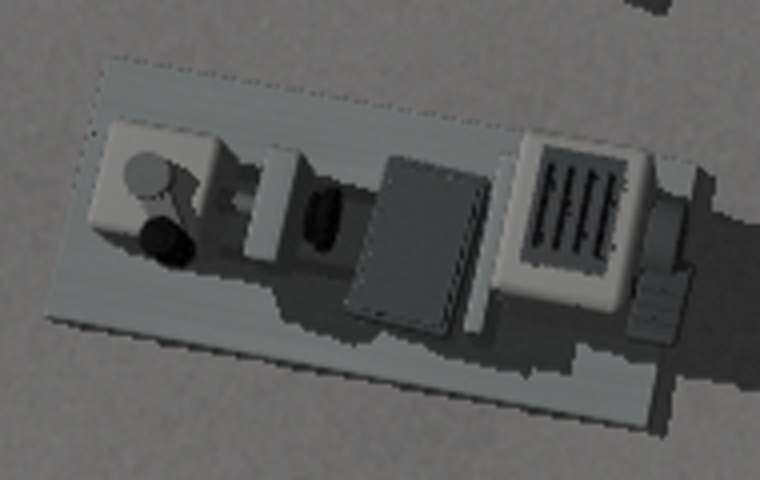

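View pics/scc.png

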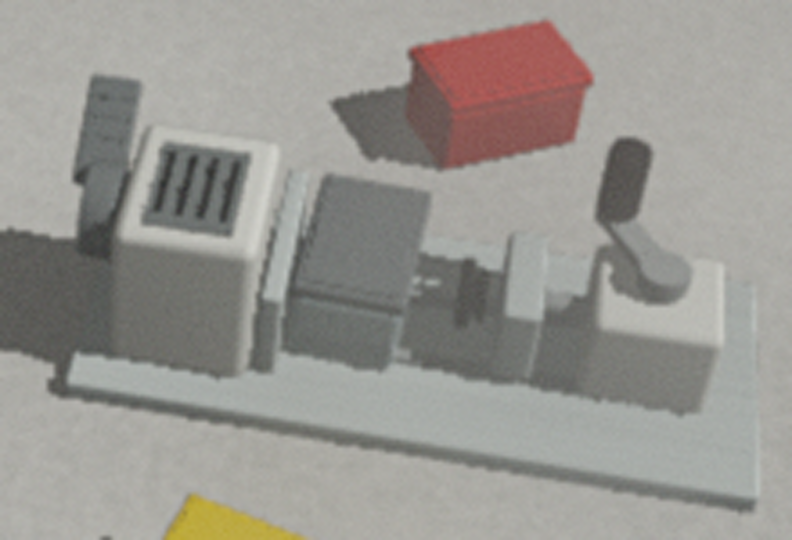

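```bash
python3 - <<'E'
from h import *
s=manip.get_state(); w,x,y,z=s['eef_rot']; R=Rn.from_quat([x,y,z,w]).as_matrix(); print(np.round(R,3))
W=np.load('topW.npy')
ci=manip.camera_info('top')
m=(np.hypot(W[...,0]-.559,W[...,1]-.186)<.012); print('disc z',np.percentile(W[m][:,2],[10,50,90]))
a=np.radians(-8.1); ex=np.array([np.cos(a),np.sin(a)]); ey=np.array([-np.sin(a),np.cos(a)]); o=np.array([540.7,57.3])
for n,l in dict(axis=(0,130),dial=(15,-184),press_end=(-35,-184),start=(-31,-184)).items(): print(n,o+ex*l[0]+ey*l[1])
# bystander layout
W=np.load('sceneW.npy'); m=(W[...,1]<-.2)&(W[...,2]>.1)&(W[...,2]<.21); print('bottle',np.median(W[m],0))
# target R: tool y down, tool z along sealer +x or -x
for sgn in (1,-1):
  for name,e in (('x',ex),('y',ey)):
    zc=sgn*np.array([*e,0]); yc=np.array([0,0,-1]); T=np.stack([np.cross(yc,zc),yc,zc],1)
    print(sgn,name,np.round(np.degrees(Rn.from_matrix(R.T@T).as_rotvec()),2))
E
```

```text
[[ 0.912  0.    -0.41 ]
 [ 0.41   0.     0.912]
 [ 0.    -1.     0.   ]]
disc z [0.08866098 0.09236413 0.09635002]
axis [559.01716015 186.0030755 ]
dial [ 529.62452819 -126.9778715 ]
press_end [ 480.1233453 -119.9328099]
start [ 484.08343993 -120.49641483]
bottle [-0.44972687 -0.50931985  0.12600049]
1 x [ -0.   122.33  -0.  ]
1 y [-0.   32.33  0.  ]
-1 x [ -0.   -57.67   0.  ]
-1 y [   0.   -147.67    0.  ]
```

>>> apply_moves(
  delta_rot=[
    [0,6.466,0],
    [0,6.466,0],
    [0,6.466,0],
    [0,6.466,0],
    [0,6.466,0],
  ],
  xyz=[
    [0,-6,0],
    [0,-6,0],
    [0,-6,0],
    [0,-6,0],
    [0,-6,0],
  ],
  hand=[1,1,1,1,1],
)

```text
time: 1.02
position: [0.2257, -0.5015, 0.2616]
eef_rot: [-0.705, 0.705, -0.052, 0.052]
ft_force: [0.5, 0.3, 0.1]
opening: 0.085
```

>>> apply_moves(
  delta_rot=[
    [0,0,0],
    [0,0,0],
    [0,0,0],
    [0,0,0],
    [0,0,0],
    [0,0,0],
    [0,0,0],
    [0,0,0],
    [0,0,0],
    [0,0,0],
  ],
  xyz=[
    [9,0,32],
    [9,0,32],
    [9,0,32],
    [9,0,32],
    [9,0,32],
    [9,0,32],
    [9,0,32],
    [9,0,32],
    [9,0,32],
    [9,0,32],
  ],
  hand=[1,1,1,1,1,1,1,1,1,1],
)

```text
time: 1.85
position: [0.3602, -0.1959, 0.2616]
eef_rot: [-0.705, 0.705, -0.05, 0.05]
ft_force: [0.8, -0.6, -0.6]
opening: 0.0853
```

>>> apply_moves(
  delta_rot=[
    [0,0,0],
    [0,0,0],
    [0,0,0],
    [0,0,0],
    [0,0,0],
    [0,0,0],
    [0,0,0],
    [0,0,0],
    [0,0,0],
    [0,0,0],
  ],
  xyz=[
    [9,0,32],
    [9,0,32],
    [9,0,32],
    [9,0,32],
    [9,0,32],
    [9,0,32],
    [9,0,32],
    [9,0,32],
    [0,0,0],
    [0,0,0],
  ],
  hand=[1,1,1,1,1,1,1,1,1,1],
)

```text
time: 2.68
position: [0.4675, 0.0471, 0.2608]
eef_rot: [-0.705, 0.706, -0.049, 0.049]
ft_force: [-0.0, 0.0, 0.3]
opening: 0.0852
```

Look with the wrist camera to refine the knob position and confirm the choice.

```bash
python3 - <<'E'
from h import *
s=manip.get_state(); im,d=manip.grab_frame('wrist'); cv2.imwrite('pics/w1.png',im)
v,u=np.mgrid[0:480:2,0:640:2]; dd=d[::2,::2]
P=np.array([world('wrist',a,b,c,s) for a,b,c in zip(u.ravel(),v.ravel(),dd.ravel()) if c>0])
m=(P[:,2]>.128)&(P[:,2]<.142)&(P[:,1]>.08)&(P[:,1]<.25)
print(m.sum(),np.median(P[m],0) if m.any() else 0, P[m].min(0) if m.any() else 0,P[m].max(0) if m.any() else 0)
print([(np.round(r['at'],3),round(r['conf'],2)) for r in manip.search_frame('wrist','knob_grip')])
im,d=manip.grab_frame('top'); cv2.imwrite('pics/top1.png',im)
w,x,y,z=s['eef_rot']; R=Rn.from_quat([x,y,z,w]).as_matrix(); print(np.round(R,3))
dl=np.array([.514,.1642,.2608])-s['position']; print(np.round(R.T@dl*1000,1))
E
```

```text
Traceback (most recent call last):
  File "h.py", line 6, in world
    ci=manip.camera_info(cam); k=f(ci)
ValueError: time passes only in moves, steps and waits
```

View pics/w1.png

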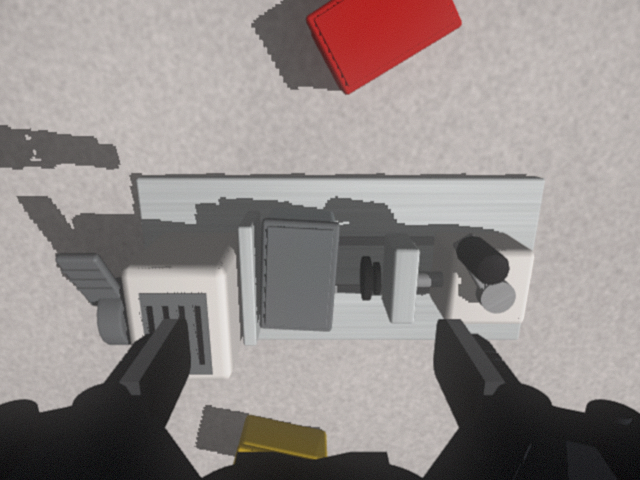

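The wrist view shows the knob at px (483,258), the crank disc at (497,295) and the grey container at (300,275). The red and yellow look-alikes are outside the station. Next I'll compute the refined knob position in one vectorised pass.

```bash
cat >> h.py <<'E'
def cloud(cam,d,st=None):
    v,u=np.mgrid[0:480,0:640]; ci=manip.camera_info(cam);k=f(ci)
    P=np.stack([(u-ci['cx'])/k*d,(v-ci['cy'])/k*d,d],-1)
    if cam=='wrist':
        M=np.array(ci['mount']); w,x,y,z=st['eef_rot']; R=Rn.from_quat([x,y,z,w]).as_matrix()
        return (P@M[:3,:3].T+M[:3,3])@R.T+st['position']
    return (P-np.array(ci['t']))@np.array(ci['R'])
E
python3 - <<'E'
from h import *
s=manip.get_state(); im,d=manip.grab_frame('wrist')
W=cloud('wrist',d,s); np.save('w1W.npy',W)
m=(d>0)&(W[...,2]>.129)&(W[...,2]<.142)&(W[...,1]>.08)&(W[...,1]<.25)
Q=W[m]; print(m.sum(),np.median(Q,0),Q.min(0),Q.max(0))
m=(d>0)&(W[...,2]>.07)&(W[...,2]<.08)
n,l,st,ce=cv2.connectedComponentsWithStats(m.astype(np.uint8))
for i in range(1,n):
    if st[i,4]>300:
        r=cv2.minAreaRect((W[l==i][:,:2]*1000).astype(np.float32)); print(ce[i],np.round(r[0],1),np.round(r[1],1),round(r[2],1))
w,x,y,z=s['eef_rot']; R=Rn.from_quat([x,y,z,w]).as_matrix(); print(np.round(R,3),s['position'])
for t in ([.514,.1642,.2608],):
    print(np.round(R.T@(np.array(t)-s['position'])*1000,1))
E
```

```text
971 [0.51033248 0.1643442  0.13540813] [0.49992322 0.15384222 0.12904833] [0.52380359 0.17669088 0.1376736 ]
[298.94337528 274.50888231] [525.6  27.5] [ 63.9 100. ] 78.9
[248.43179191 284.42543353] [528.5 -16.5] [ 12.3 110.3] 82.1
[207.98083624 269.53832753] [518.3 -41.4] [118.3  57.4] 32.9
[405.07034328 285.36578503] [546.3 116. ] [21.7 69.1] 82.0
[489.1445268  290.76111745] [556.6 186.6] [69.  69.5] 82.5
[[ 0.99  -0.001  0.14 ]
 [-0.14  -0.     0.99 ]
 [-0.    -1.    -0.   ]] [0.46724178 0.04614211 0.26110903]
[ 29.8   0.2 123.4]
```

>>> apply_moves(
  delta_rot=[
    [0,0,0],
    [0,0,0],
    [0,0,0],
    [0,0,0],
    [0,0,0],
    [0,0,0],
    [0,0,0],
    [0,0,0],
  ],
  xyz=[
    [5,10,20],
    [5,10,21],
    [5,10,21],
    [5,10,21],
    [5,10,21],
    [4,10,20],
    [0,0,0],
    [0,0,0],
  ],
  hand=[1,1,1,1,1,1,1,1],
)

```text
time: 3.45
position: [0.5133, 0.1639, 0.2008]
eef_rot: [-0.705, 0.706, -0.05, 0.05]
ft_force: [0.0, -0.6, -0.2]
opening: 0.0856
```

Down to TCP z ≈ 0.099 and grip.

>>> apply_moves(
  delta_rot=[
    [0,0,0],
    [0,0,0],
    [0,0,0],
    [0,0,0],
    [0,0,0],
    [0,0,0],
    [0,0,0],
  ],
  xyz=[
    [0,21,0.1],
    [0,21,0.2],
    [0,20,0.2],
    [0,20,0.2],
    [0,20,0],
    [0,0,0],
    [0,0,0],
  ],
  hand=[1,1,1,1,1,0.6,0.4],
)

```text
time: 4.03
position: [0.5134, 0.1639, 0.0998]
eef_rot: [-0.705, 0.706, -0.05, 0.05]
ft_force: [1.3, 0.1, 1.2]
opening: 0.0637
```

>>> apply_moves(
  delta_rot=[
    [0,0,0],
    [0,0,0],
    [0,0,0],
    [0,0,0],
    [0,0,0],
  ],
  xyz=[
    [0,0,0],
    [0,0,0],
    [0,0,0],
    [0,0,0],
    [0,0,0],
  ],
  hand=[0,0,0,0,0],
)

```text
time: 4.45
position: [0.5143, 0.1653, 0.1009]
eef_rot: [0.706, -0.705, 0.049, -0.051]
ft_force: [-1.9, -0.9, 6.3]
opening: 0.0226
```

```bash
cat > arc.py <<'E'
import sys,numpy as np
p0,n,d=float(sys.argv[1]),int(sys.argv[2]),float(sys.argv[3])
cx,cz=[float(a) for a in sys.argv[4:6]] if len(sys.argv)>4 else (0,0)
p=p0+d*np.arange(n+1)
X=-50*np.sin(p);Z=-50*np.cos(p); X[0]-=cx; Z[0]-=cz
X=np.round(X-X[0],1);Z=np.round(Z-Z[0],1)
for k in range(0,n,10): print([[round(float(a),1),0,round(float(b),1)] for a,b in zip(np.diff(X)[k:k+10],np.diff(Z)[k:k+10])], p[min(k+10,n)])
E
python3 arc.py 0.98 20 0.2
```

```text
[[-4.7, 0, 8.8], [-2.9, 0, 9.6], [-0.9, 0, 9.9], [1.1, 0, 9.9], [3.1, 0, 9.5], [4.8, 0, 8.8], [6.5, 0, 7.5], [7.9, 0, 6.2], [8.9, 0, 4.4], [9.7, 0, 2.6]] 2.98
[[9.9, 0, 0.6], [9.9, 0, -1.4], [9.4, 0, -3.3], [8.6, 0, -5.1], [7.4, 0, -6.7], [5.9, 0, -8.1], [4.2, 0, -9.0], [2.3, 0, -9.7], [0.3, 0, -10.0], [-1.7, 0, -9.9]] 4.98
```

>>> apply_moves(
  delta_rot=[
    [0,0,0],
    [0,0,0],
    [0,0,0],
    [0,0,0],
  ],
  xyz=[
    [-4.7,0,8.8],
    [-2.9,0,9.6],
    [-0.9,0,9.9],
    [0,0,0],
  ],
  hand=[0,0,0,0],
)

```text
time: 4.78
position: [0.5103, 0.1959, 0.1009]
eef_rot: [0.706, -0.705, 0.048, -0.05]
ft_force: [-1.0, 0.2, 6.9]
opening: 0.0227
```

```bash
cat > chk.py <<'E'
from h import *
s=manip.get_state(); p=s['position'][:2]*1000
a=np.radians(-8.1); ex=np.array([np.cos(a),np.sin(a)]); ey=np.array([-np.sin(a),np.cos(a)])
r=p-np.array([558.4,186.1]); l=np.array([r@ex,r@ey])
print('local',l,'r',np.hypot(*l),'phi',np.arctan2(-l[0],-l[1])%(2*np.pi),'F',s['ft_force'],'Floc',s['ft_force'][:2]@ex,s['ft_force'][:2]@ey)
print(s['time'],s['position'],s['opening'])
E
python3 chk.py
```

```text
local [-49.02902997   2.90393287] r 49.114952973592565 phi 1.6299560589925772 F [-1.03082412  0.15960916  6.85930708] Floc -1.0430293919550047 0.012772460945653616
4.7833 [0.51026927 0.19588321 0.10089802] 0.022670660543401548
```

>>> apply_moves(
  delta_rot=[
    [0,0,0],
    [0,0,0],
    [0,0,0],
    [0,0,0],
    [0,0,0],
    [0,0,0],
    [0,0,0],
    [0,0,0],
  ],
  xyz=[
    [1.1,0,9.9],
    [3.1,0,9.5],
    [4.8,0,8.8],
    [6.5,0,7.5],
    [7.9,0,6.2],
    [8.9,0,4.4],
    [9.7,0,2.6],
    [0,0,0],
  ],
  hand=[0,0,0,0,0,0,0,0],
)

```text
time: 5.45
position: [0.5599, 0.2369, 0.1009]
eef_rot: [-0.705, 0.705, -0.049, 0.051]
ft_force: [2.2, -3.2, 5.9]
opening: 0.0225
```

```bash
python3 chk.py
```

```text
local [-5.64880154 50.5081345 ] r 50.823032271365605 phi 3.030216041932709 F [ 2.19257923 -3.16044719  5.86309861] Floc 2.6160162149207244 -2.81998037276091
5.45 [0.55992421 0.23690017 0.10094716] 0.022487340594973874
```

>>> apply_moves(
  delta_rot=[
    [0,0,0],
    [0,0,0],
    [0,0,0],
    [0,0,0],
    [0,0,0],
    [0,0,0],
    [0,0,0],
    [0,0,0],
    [0,0,0],
    [0,0,0],
  ],
  xyz=[
    [9.9,0,0.2],
    [9.9,0,-1.7],
    [9.4,0,-3.3],
    [8.6,0,-5.1],
    [7.4,0,-6.7],
    [5.9,0,-8.1],
    [4.2,0,-9.0],
    [2.3,0,-9.7],
    [0.3,0,-10.0],
    [-1.7,0,-9.9],
  ],
  hand=[0,0,0,0,0,0,0,0,0,0],
)

```text
time: 6.28
position: [0.6058, 0.1677, 0.101]
eef_rot: [0.707, -0.704, 0.048, -0.051]
ft_force: [-0.9, 4.8, 5.0]
opening: 0.0225
```

```bash
python3 chk.py; python3 arc.py 4.98 26 .2
```

```text
local [ 49.5061649  -11.54320902] r 50.83410309063895 phi 4.941463259899483 F [-0.86279461  4.83957878  5.0038114 ] Floc -1.5360896889399023 4.669728662832761
6.2833 [0.60578582 0.16769647 0.10099016] 0.022491379703825344
[[-3.6, 0, -9.3], [-5.4, 0, -8.4], [-6.9, 0, -7.2], [-8.2, 0, -5.7], [-9.2, 0, -3.9], [-9.8, 0, -2.0], [-10.0, 0, 0.0], [-9.7, 0, 1.9], [-9.3, 0, 3.9], [-8.2, 0, 5.6]] 6.98
[[-7.0, 0, 7.1], [-5.4, 0, 8.4], [-3.7, 0, 9.3], [-1.7, 0, 9.8], [0.3, 0, 10.0], [2.2, 0, 9.7], [4.1, 0, 9.1], [5.9, 0, 8.1], [7.3, 0, 6.8], [8.6, 0, 5.2]] 8.98
[[9.4, 0, 3.3], [9.8, 0, 1.5], [10.0, 0, -0.6], [9.7, 0, -2.5], [8.9, 0, -4.4], [8.0, 0, -6.1]] 10.18
```

Tracking well. I'll continue, with a check of the container halfway.

>>> apply_moves(
  delta_rot=[
    [0,0,0],
    [0,0,0],
    [0,0,0],
    [0,0,0],
    [0,0,0],
    [0,0,0],
    [0,0,0],
    [0,0,0],
    [0,0,0],
    [0,0,0],
  ],
  xyz=[
    [-3.6,0,-9.3],
    [-5.4,0,-8.4],
    [-6.9,0,-7.2],
    [-8.2,0,-5.7],
    [-9.2,0,-3.9],
    [-9.8,0,-2.0],
    [-10.0,0,0.0],
    [-9.7,0,1.9],
    [-9.3,0,3.9],
    [-8.2,0,5.6],
  ],
  hand=[0,0,0,0,0,0,0,0,0,0],
)

```text
time: 7.12
position: [0.5224, 0.1531, 0.1009]
eef_rot: [0.706, -0.705, 0.048, -0.051]
ft_force: [5.4, 0.7, 5.0]
opening: 0.0228
```

```bash
python3 chk.py; python3 - <<'E'
from h import *
im,d=manip.grab_frame('scene'); cv2.imwrite('pics/s2.png',cv2.resize(im[150:330,300:540],None,fx=3,fy=3,interpolation=cv2.INTER_CUBIC))
E
```

```text
local [-31.02165863 -37.75284976] r 48.86328856079084 phi 0.6878355511647186 F [5.39438332 0.71841227 5.00184582] Floc 5.239341935345532 1.4713203967771893
7.1167 [0.5223684  0.15309478 0.10089989] 0.022770578105326282
```

View pics/s2.png

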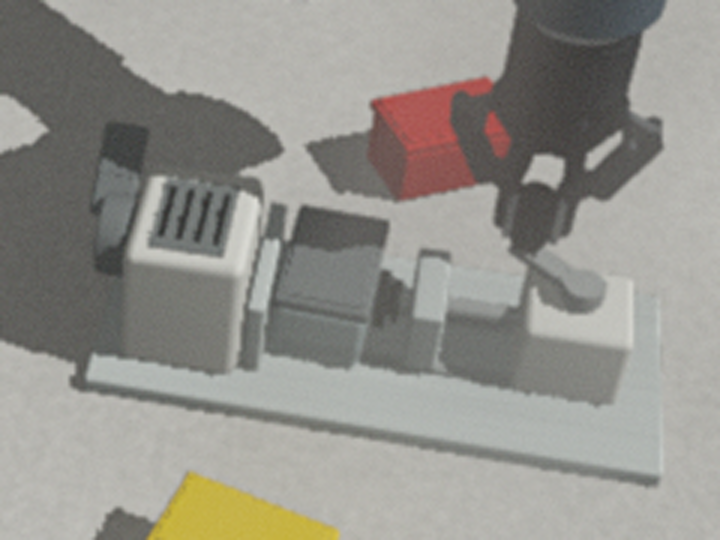

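The crop shows the pad (390,300) reaching the container (330,270), with the fingers holding the knob at (535,215). I'll continue, going slower for the clamping.

>>> apply_moves(
  delta_rot=[
    [0,0,0],
    [0,0,0],
    [0,0,0],
    [0,0,0],
    [0,0,0],
    [0,0,0],
    [0,0,0],
    [0,0,0],
    [0,0,0],
    [0,0,0],
  ],
  xyz=[
    [-7.0,0,7.1],
    [-5.4,0,8.4],
    [-3.7,0,9.3],
    [-1.7,0,9.8],
    [0.3,0,10.0],
    [2.2,0,9.7],
    [4.1,0,9.1],
    [5.9,0,8.1],
    [7.3,0,6.8],
    [8.6,0,5.2],
  ],
  hand=[0,0,0,0,0,0,0,0,0,0],
)

```text
time: 8.0
position: [0.5433, 0.2342, 0.1008]
eef_rot: [-0.705, 0.706, -0.049, 0.05]
ft_force: [-2.4, -3.3, 11.3]
opening: 0.0224
```

```bash
python3 chk.py; python3 - <<'E'
from h import *
im,d=manip.grab_frame('scene'); cv2.imwrite('pics/s3.png',cv2.resize(im[150:330,300:540],None,fx=3,fy=3,interpolation=cv2.INTER_CUBIC))
E
```

```text
local [-21.70732117  45.54108349] r 50.44995616894026 phi 2.69679599692436 F [-2.36548893 -3.28033112 11.27155455] Floc -1.8796873038042645 -3.580905714197726
8.0 [0.54332603 0.23424534 0.10082964] 0.022386472147833267
```

View pics/s3.png

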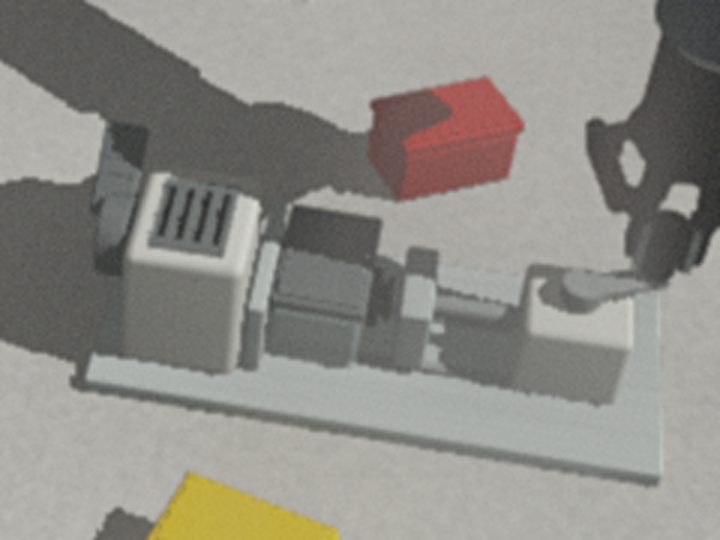

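>>> apply_moves(
  delta_rot=[
    [0,0,0],
    [0,0,0],
    [0,0,0],
    [0,0,0],
    [0,0,0],
    [0,0,0],
    [0,0,0],
    [0,0,0],
  ],
  xyz=[
    [9.4,0,3.3],
    [9.8,0,1.5],
    [10.0,0,-0.6],
    [9.7,0,-2.5],
    [8.9,0,-4.4],
    [8.0,0,-6.1],
    [5.5,0,-6.0],
    [0,0,0],
  ],
  hand=[0,0,0,0,0,0,0,0],
)

```text
time: 8.72
position: [0.6033, 0.2108, 0.1009]
eef_rot: [0.706, -0.705, 0.049, -0.051]
ft_force: [0.5, -0.3, 8.2]
opening: 0.0221
```

```bash
python3 chk.py
```

```text
local [41.00646074 30.75815734] r 51.260063064239354 phi 4.068836185645101 F [ 0.50717248 -0.33276393  8.2079    ] Floc 0.5489995989501649 -0.25798294051127707
8.7167 [0.60333123 0.21077344 0.10094551] 0.02211340822934531
```

Crank ≈ 10.35. Release and rise.

>>> apply_moves(
  delta_rot=[
    [0,0,0],
    [0,0,0],
    [0,0,0],
    [0,0,0],
    [0,0,0],
    [0,0,0],
    [0,0,0],
    [0,0,0],
    [0,0,0],
    [0,0,0],
  ],
  xyz=[
    [0,0,0],
    [0,0,0],
    [0,0,0],
    [0,0,0],
    [0,-10,0],
    [0,-20,0],
    [0,-25,0],
    [0,-25,0],
    [0,-20,0],
    [0,0,0],
  ],
  hand=[0.6,0.6,0.6,0.6,0.6,0.6,0.6,0.6,0.6,0.6],
)

```text
time: 9.55
position: [0.6043, 0.2112, 0.2055]
eef_rot: [0.707, -0.704, 0.047, -0.053]
ft_force: [0.5, 0.6, 0.8]
opening: 0.0512
```

```bash
python3 chk.py; python3 - <<'E'
from h import *
s=manip.get_state()
a=np.radians(-8.1); ex=np.array([np.cos(a),np.sin(a)]); ey=np.array([-np.sin(a),np.cos(a)])
for t in ([484.1,-120.5],): 
    r=np.array(t)-s['position'][:2]*1000; print(r@ex,r@ey)
im,d=manip.grab_frame('scene'); cv2.imwrite('pics/s4.png',cv2.resize(im[150:330,300:540],None,fx=3,fy=3,interpolation=cv2.INTER_CUBIC))
im,d=manip.grab_frame('top'); W=cloud('top',d); m=(W[...,2]>.129)&(W[...,2]<.145)&(abs(W[...,0]-.56)<.08)&(abs(W[...,1]-.19)<.07)
print('knob',m.sum(),W[m].mean(0))
W=cloud('scene',manip.grab_frame('scene')[1])
m=(W[...,2]>.068)&(W[...,2]<.08)&(W[...,0]>.4)&(W[...,0]<.65)&(W[...,1]>-.05)&(W[...,1]<.14)
n,l,st,ce=cv2.connectedComponentsWithStats(m.astype(np.uint8))
for i in range(1,n):
    if st[i,4]>60:
        r=cv2.minAreaRect((W[l==i][:,:2]*1000).astype(np.float32)); print(ce[i],np.round(r[0],1),np.round(r[1],1),round(r[2],1),np.median(W[l==i][:,2]))
E
```

```text
local [41.88494141 31.30483914] r 52.29092914471046 phi 4.070553429585823 F [0.52094819 0.58190323 0.77940075] Floc 0.4337601535986021 0.649500203541468
9.55 [0.60427797 0.21119089 0.20546012] 0.05115941037792289
-72.24338146918205 -345.31505413003117
knob 83 [0.60170212 0.20929204 0.13617283]
[404.6503443  236.56771232] [533.3  17. ] [ 81.7 118.9] 81.8 0.0735333528097521
[436.604 243.82 ] [543.4  78.2] [21.7 71.1] 81.8 0.07093502116137312
```

View pics/s4.png

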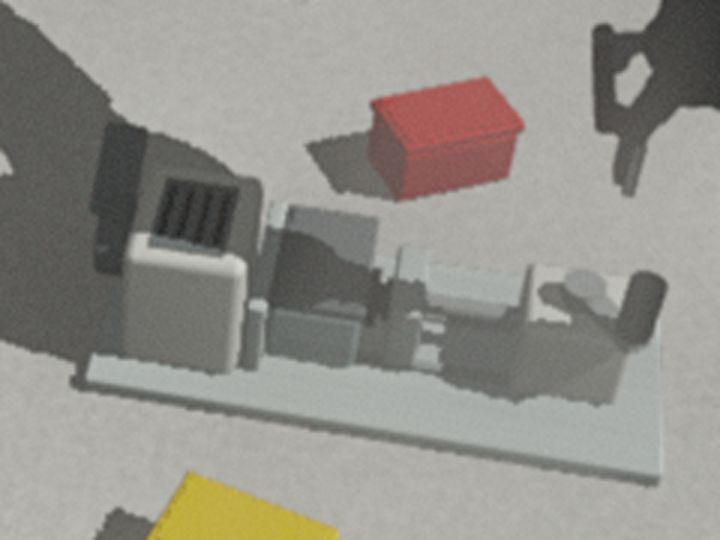

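The container is flush on the backstop (edge angle 81.8°, matching the sealer) and flat (lid z 0.0735). The knob now measures crank ≈ 10.36. Next I move over to the paddle.

>>> apply_moves(
  delta_rot=[
    [0,0,0],
    [0,0,0],
    [0,0,0],
    [0,0,0],
    [0,0,0],
    [0,0,0],
    [0,0,0],
    [0,0,0],
    [0,0,0],
    [0,0,0],
  ],
  xyz=[
    [-7,0,-30],
    [-7,0,-30],
    [-7,0,-30],
    [-7,0,-30],
    [-7,0,-30],
    [-7,0,-30],
    [-7,0,-30],
    [-7,0,-30],
    [-7,0,-30],
    [-7,0,-30],
  ],
  hand=[0.6,0.6,0.4,0.2,0,0,0,0,0,0],
)

```text
time: 10.53
position: [0.489, -0.0777, 0.1982]
eef_rot: [-0.705, 0.705, -0.051, 0.049]
ft_force: [0.9, -0.3, 0.2]
opening: -0.0002
```

>>> apply_moves(
  delta_rot=[
    [0,0,0],
    [0,0,0],
    [0,0,0],
    [0,0,0],
  ],
  xyz=[
    [-2,0,-25],
    [0,0,-22],
    [0,0,0],
    [0,0,0],
  ],
  hand=[0,0,0,0],
)

```text
time: 10.87
position: [0.481, -0.1235, 0.1983]
eef_rot: [0.705, -0.705, 0.052, -0.05]
ft_force: [0.2, 0.3, 0.0]
opening: 0.0002
```

```bash
cat > chk2.py <<'E'
from h import *
s=manip.get_state(); p=s['position'][:2]*1000
a=np.radians(-8.1); ex=np.array([np.cos(a),np.sin(a)]); ey=np.array([-np.sin(a),np.cos(a)])
r=p-np.array([529.6,-127.0]); w,x,y,z=s['eef_rot']
print('from dial axis x,y',r@ex,r@ey,'z',s['position'][2],'F',np.round(s['ft_force'],1),'open',s['opening'],s['time'],'tooly',Rn.from_quat([x,y,z,w]).as_matrix()[:,1].round(3))
E
python3 chk2.py; python3 - <<'E'
from h import *
s=manip.get_state(); im,d=manip.grab_frame('wrist'); cv2.imwrite('pics/w5.png',im); W=cloud('wrist',d,s)
a=np.radians(-8.1); ex=np.array([np.cos(a),np.sin(a)]); ey=np.array([-np.sin(a),np.cos(a)])
L=W[...,:2]*1000-np.array([529.6,-127.0]); lx=L@ex; ly=L@ey
m=(d>0)&(W[...,2]>.095)&(W[...,2]<.14)&(lx<-20)&(lx>-80)&(abs(ly)<22)
print(m.sum(),np.percentile(lx[m],[1,99]),np.percentile(ly[m],[1,99]),np.percentile(W[m][:,2],[1,99]))
im,d=manip.grab_frame('scene'); cv2.imwrite('pics/s5.png',cv2.resize(im[100:330,270:540],None,fx=2.6,fy=2.6,interpolation=cv2.INTER_CUBIC))
E
```

```text
from dial axis x,y -48.62192615828519 -3.386027679917379 z 0.19827741932233148 F [0.2 0.3 0. ] open 0.00024279236791190155 10.8667 tooly [-0.002  0.    -1.   ]
3696 [-66.68998855 -20.43312613] [-13.40453678  21.64788018] [0.09903801 0.1313525 ]
```

View pics/w5.png

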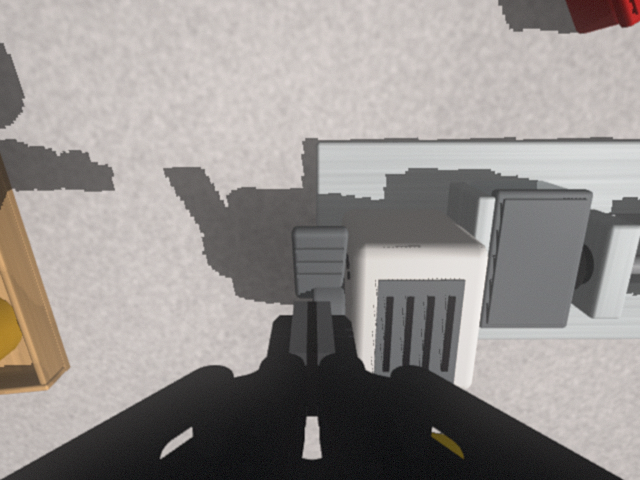

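View pics/s5.png

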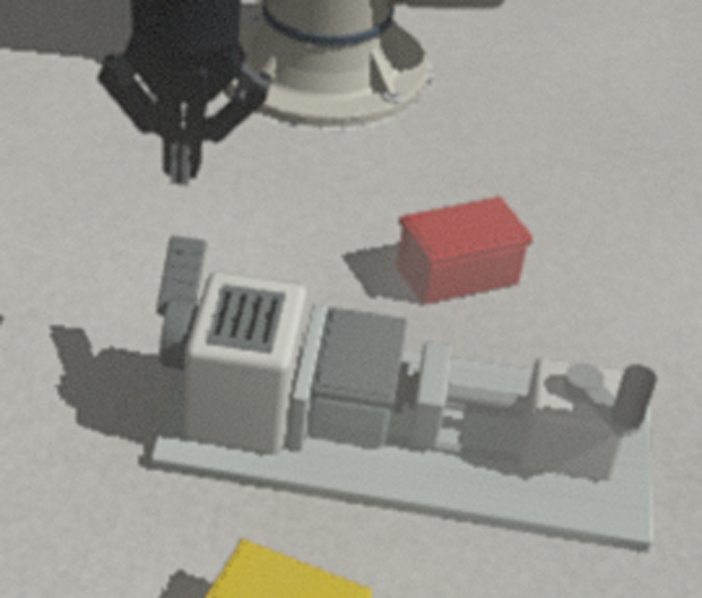

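The shut fingertips are at wrist px (312,340), over the paddle at (320,265). In the scene crop the tips are at (180,175) above the paddle at (180,260). Now descending.

>>> apply_moves(
  delta_rot=[
    [0,0,0],
    [0,0,0],
    [0,0,0],
    [0,0,0],
    [0,0,0],
  ],
  xyz=[
    [2,16,1],
    [1,16,0.5],
    [1,16,0],
    [0,14,0],
    [0,0,0],
  ],
  hand=[0,0,0,0,0],
)

```text
time: 11.38
position: [0.4842, -0.1205, 0.134]
eef_rot: [0.706, -0.705, 0.052, -0.047]
ft_force: [0.1, 0.6, -0.6]
opening: 0.0001
```

```bash
python3 chk2.py
```

```text
from dial axis x,y -45.83188039507036 0.012006285357970013 z 0.13404321220237778 F [ 0.1  0.6 -0.6] open 0.00010637410857045999 11.3833 tooly [-0.006  0.001 -1.   ]
```

>>> apply_moves(
  delta_rot=[
    [0,0,0],
    [0,0,0],
    [0,0,0],
    [0,0,0],
    [0,0,0],
  ],
  xyz=[
    [0,6,-1],
    [0,6,-0.5],
    [0,6,0],
    [-0.5,6,0],
    [0,0,0],
  ],
  hand=[0,0,0,0,0],
)

```text
time: 11.8
position: [0.4857, -0.1232, 0.1129]
eef_rot: [-0.705, 0.705, -0.05, 0.05]
ft_force: [2.3, -0.5, 1.2]
opening: 0.0
```

```bash
python3 chk2.py
```

```text
from dial axis x,y -43.987323868023914 -2.390115713638194 z 0.11294651303661661 F [ 2.3 -0.5  1.2] open 3.66886652201804e-05 11.8 tooly [ 0.001 -0.    -1.   ]
```

>>> apply_moves(
  delta_rot=[
    [0,0,0],
    [0,0,0],
    [0,0,0],
    [0,0,0],
    [0,0,0],
    [0,0,0],
  ],
  xyz=[
    [-1,6,0],
    [-1,6,0],
    [-1,6,0],
    [-1,6,0],
    [-1,5,0],
    [0,0,0],
  ],
  hand=[0,0,0,0,0,0],
)

```text
time: 12.3
position: [0.4809, -0.1226, 0.0844]
eef_rot: [-0.705, 0.705, -0.049, 0.05]
ft_force: [-2.8, 0.8, 10.4]
opening: 0.0002
```

```bash
python3 chk2.py; python3 - <<'E'
from h import *
im,d=manip.grab_frame('scene'); cv2.imwrite('pics/s6.png',cv2.resize(im[130:310,290:470],None,fx=3.3,fy=3.3,interpolation=cv2.INTER_CUBIC))
E
```

```text
from dial axis x,y -48.82937079778675 -2.5456022558199227 z 0.08437389766952588 F [-2.8  0.8 10.4] open 0.00020801514169240548 12.3 tooly [ 0.001 -0.001 -1.   ]
```

View pics/s6.png

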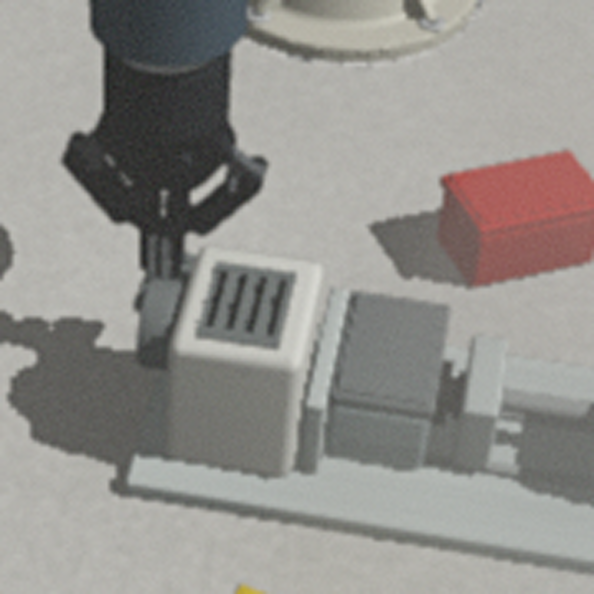

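The fingertips at px (160,265) are pushing the paddle. The container stays clamped at (390,370). Last bit, in small steps until the hard stop shows in the force.

>>> apply_moves(
  delta_rot=[
    [0,0,0],
    [0,0,0],
    [0,0,0],
  ],
  xyz=[
    [0,3,0],
    [0,3,0],
    [0,0,0],
  ],
  hand=[0,0,0],
)

```text
time: 12.6
position: [0.4813, -0.1227, 0.0786]
eef_rot: [-0.705, 0.705, -0.049, 0.051]
ft_force: [-0.4, 0.1, 6.9]
opening: 0.0001
```

>>> apply_moves(
  delta_rot=[
    [0,0,0],
    [0,0,0],
  ],
  xyz=[
    [0,2,0],
    [0,0,0],
  ],
  hand=[0,0],
)

```text
time: 12.77
position: [0.4815, -0.1227, 0.0771]
eef_rot: [-0.705, 0.706, -0.049, 0.051]
ft_force: [-1.2, 0.8, 9.6]
opening: -0.0001
```

>>> apply_moves(
  delta_rot=[
    [0,0,0],
    [0,0,0],
  ],
  xyz=[
    [0,1,0],
    [0,0,0],
  ],
  hand=[0,0],
)

```text
time: 12.93
position: [0.4817, -0.1227, 0.0764]
eef_rot: [-0.705, 0.706, -0.049, 0.051]
ft_force: [-1.2, 0.3, 10.2]
opening: 0.0001
```

>>> apply_moves(
  delta_rot=[
    [0,0,0],
    [0,0,0],
  ],
  xyz=[
    [0,1,0],
    [0,0,0],
  ],
  hand=[0,0],
)

```text
time: 13.1
position: [0.4818, -0.1228, 0.0756]
eef_rot: [-0.705, 0.706, -0.049, 0.051]
ft_force: [-1.8, 0.3, 10.8]
opening: -0.0001
```

>>> apply_moves(
  delta_rot=[
    [0,0,0],
    [0,0,0],
  ],
  xyz=[
    [0,1,0],
    [0,0,0],
  ],
  hand=[0,0],
)

```text
time: 13.27
position: [0.4819, -0.1228, 0.0754]
eef_rot: [-0.705, 0.706, -0.048, 0.051]
ft_force: [-3.3, 2.3, 17.0]
opening: 0.0002
```

>>> apply_moves(
  delta_rot=[
    [0,0,0],
    [0,0,0],
  ],
  xyz=[
    [0,1,0],
    [0,0,0],
  ],
  hand=[0,0],
)

```text
time: 13.43
position: [0.482, -0.1229, 0.0752]
eef_rot: [-0.705, 0.706, -0.048, 0.051]
ft_force: [-5.6, 2.8, 22.3]
opening: -0.0002
```

Stiff stop at z 0.0752 (predicted about 0.076) and 22 N. I'll verify visually and check it stays there.

>>> apply_moves(
  delta_rot=[
    [0,0,0],
    [0,0,0],
    [0,0,0],
    [0,0,0],
    [0,0,0],
    [0,0,0],
  ],
  xyz=[
    [0,0,0],
    [0,0,0],
    [0,0,0],
    [0,0,0],
    [0,0,0],
    [0,0,0],
  ],
  hand=[0,0,0,0,0,0],
)

```text
time: 13.93
position: [0.482, -0.1228, 0.0752]
eef_rot: [-0.705, 0.706, -0.048, 0.051]
ft_force: [-5.8, 2.9, 21.7]
opening: 0.0001
```

```bash
python3 chk2.py; python3 - <<'E'
from h import *
s=manip.get_state(); im,d=manip.grab_frame('wrist'); cv2.imwrite('pics/w7.png',im); W=cloud('wrist',d,s)
a=np.radians(-8.1); ex=np.array([np.cos(a),np.sin(a)]); ey=np.array([-np.sin(a),np.cos(a)])
def loc(W): L=W[...,:2]*1000-np.array([529.6,-127.0]); return L@ex,L@ey
lx,ly=loc(W)
m=(d>0)&(W[...,2]>.04)&(W[...,2]<.095)&(lx<-61)&(lx>-76)&(abs(ly)<12)
print(m.sum()); 
if m.sum()>30: print('slope fit',np.polyfit(-lx[m],W[m][:,2]*1000,1), np.percentile(lx[m],[1,99]))
im,d=manip.grab_frame('scene'); cv2.imwrite('pics/s7.png',cv2.resize(im[130:310,290:530],None,fx=3.3,fy=3.3,interpolation=cv2.INTER_CUBIC))
W=cloud('scene',d)
m=(W[...,2]>.068)&(W[...,2]<.08)&(W[...,0]>.4)&(W[...,0]<.65)&(W[...,1]>-.05)&(W[...,1]<.14)
n,l,st,ce=cv2.connectedComponentsWithStats(m.astype(np.uint8))
for i in range(1,n):
    if st[i,4]>60:
        r=cv2.minAreaRect((W[l==i][:,:2]*1000).astype(np.float32)); print(ce[i],np.round(r[0],1),np.round(r[1],1),round(r[2],1),np.median(W[l==i][:,2]))
m=(W[...,2]>.125)&(W[...,2]<.145)&(abs(W[...,0]-.56)<.08)&(abs(W[...,1]-.19)<.07)
print('knob',W[m].mean(0))
E
```

```text
from dial axis x,y -47.69918040876103 -2.568800988105943 z 0.07519719834738786 F [-5.8  2.9 21.7] open 5.054649853255973e-05 13.9333 tooly [ 0.004 -0.001 -1.   ]
2644
slope fit [-0.43874587 95.99683826] [-75.61869354 -61.16377569]
[404.61503067 236.53374233] [532.4  17.1] [ 81.6 118.5] 82.1 0.07343825205074098
[436.63562753 243.41700405] [543.6  78. ] [21.5 72.2] 82.3 0.07089028491053787
knob [0.60535783 0.20940003 0.13272557]
```

View pics/w7.png

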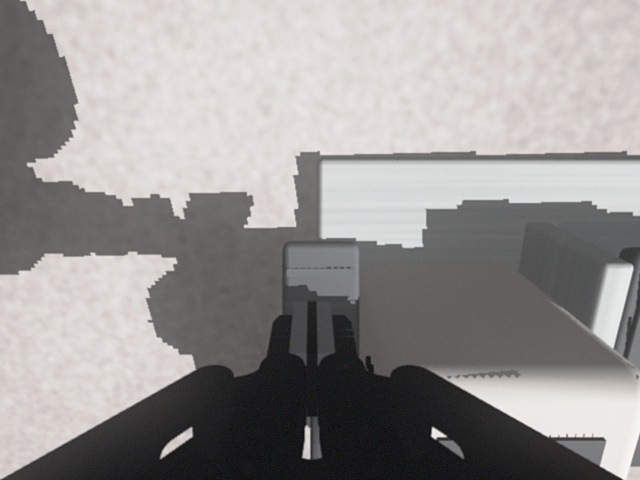

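View pics/s7.png

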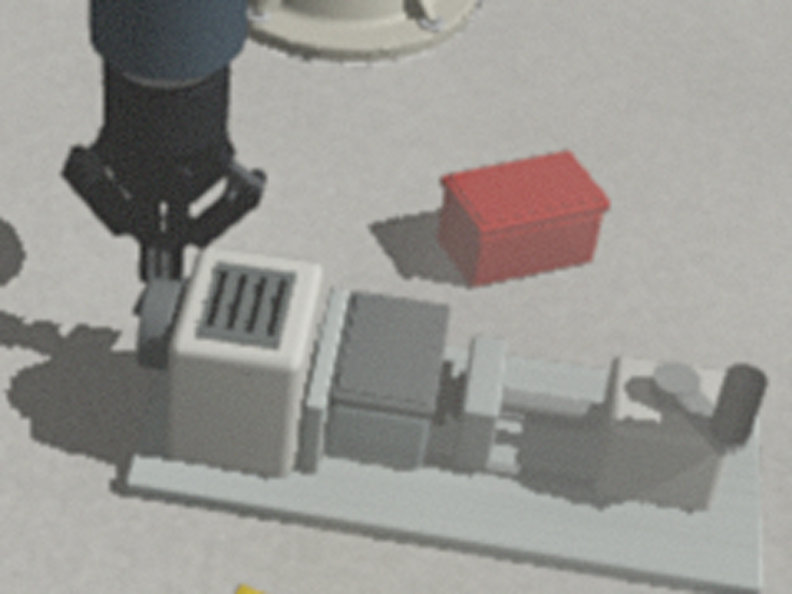

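The wrist view shows the paddle end at (320,265), sloping down under the fingertips at (312,320). The scene shows the container squeezed between the backstop and the pad. The force is steady at 22 N, so I'm handing in.

```bash
python3 - <<'E'
from cell import manip
print(manip.close_job())
E
```

```text
the job is handed in; nothing more can be done
None
```

I clamped the container and handed the job in at about 14 s, with the arm still holding the dial down at its hard stop.

- **Clamping:** I gripped the crank knob and turned it clockwise to about 10.36 rad (snug is 9.3 or more). The container sits flush with the backstop and flat on the station, with its lid at 73.5 mm, and it had not moved by the last check.
- **Dial:** I pressed the paddle down with the shut fingers. At fingertip height 75.2 mm the push jumped from 11 N to 22 N with almost no further travel, where I expected the hard stop at about 76 mm. It stayed steady at 22 N for the half second before I handed in.
- **Paddle angle disagrees slightly:** the wrist camera's depth gave a downward slope of about 0.41 rad, against an expected 0.30–0.33. I think its rounded end skews the fit. Either reading puts the dial at or past the third stop.
- **Not checked:** I did not measure how far the bellows was squashed; I judged the squeeze from the crank angle. I also did not look at the tray again at the end. The arm passed above bottle height, and no force suggested contact.

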